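# Hang the pulley blocks in order of size

## Task

The largest pulley block already hangs on the hook, next to the post. Take the medium and the small block out of the leaning rack, one at a time, and hang them by their eyes on the same hook, the medium first and then the small, so that they go from largest at the post to smallest at the tip. Let go of each before fetching the next, leave all three hanging still, and leave the two loose pulleys and the small carton on the table where they are.

Things in the scene. Friction and masses are not known exactly. Their poses are not given: they have to be found in the camera images.
- block_large: large pulley block, loose: blue grooved wheel 120 mm across between two steel straps, 184 mm tall and 24 mm thick in all, steel eye (handle) on top; about 0.45 kg. Origin at the centre of the underside of its flat foot; z runs from foot to eye, x is the wheel axis, y is across the eye. Wheel centre at z = 66 mm, top of its 50 mm wide crosshead at 136 mm, top of eye at 184 mm.
- block_large_eye (a point): underside of the peak of its eye's shallow arch, z = 176 mm in the block: the point that rests on the hook. Axes as the block. The opening below it is 38 mm wide and 40 mm high in the middle, down to the crosshead; the arch is 8 mm thick.
- block_large_grip (a point): middle of its eye, halfway up the two upright bars (z = 153 mm in the block, 23 mm below the eye point). The bars are 34 mm tall, 10 mm thick in x, 50 mm over their outsides in y: grip them there across y. Axes as the block.
- block_medium: medium pulley block, loose: rust-brown grooved wheel 94 mm across between two steel straps, 158 mm tall and 24 mm thick in all, steel eye (handle) on top; about 0.35 kg. Origin at the centre of the underside of its flat foot; z runs from foot to eye, x is the wheel axis, y is across the eye. Wheel centre at z = 53 mm, top of its 50 mm wide crosshead at 110 mm, top of eye at 158 mm.
- block_medium_eye (a point): underside of the peak of its eye's shallow arch, z = 150 mm in the block: the point that rests on the hook. Axes as the block. The opening below it is 38 mm wide and 40 mm high in the middle, down to the crosshead; the arch is 8 mm thick.
- block_medium_grip (a point): middle of its eye, halfway up the two upright bars (z = 127 mm in the block, 23 mm below the eye point). The bars are 34 mm tall, 10 mm thick in x, 50 mm over their outsides in y: grip them there across y. Axes as the block.
- block_small: small pulley block, loose: green grooved wheel 68 mm across between two steel straps, 132 mm tall and 24 mm thick in all, steel eye (handle) on top; about 0.25 kg. Origin at the centre of the underside of its flat foot; z runs from foot to eye, x is the wheel axis, y is across the eye. Wheel centre at z = 40 mm, top of its 50 mm wide crosshead at 84 mm, top of eye at 132 mm.
- block_small_eye (a point): underside of the peak of its eye's shallow arch, z = 124 mm in the block: the point that rests on the hook. Axes as the block. The opening below it is 38 mm wide and 40 mm high in the middle, down to the crosshead; the arch is 8 mm thick.
- block_small_grip (a point): middle of its eye, halfway up the two upright bars (z = 101 mm in the block, 23 mm below the eye point). The bars are 34 mm tall, 10 mm thick in x, 50 mm over their outsides in y: grip them there across y. Axes as the block.
- rack: fixed grey rack, two seats at y = -65 and 65 mm (a block may stand 10 mm off). Origin on the table midway under the seats. The medium and the small block each stand in a seat on the foot, 30 mm up, leaning 30 degrees on a 24 mm wide spine, eye towards the rack's -x: block z = (-0.5, 0, 0.866) and block y = y in rack axes. Which block is in which seat varies. Draw a block out along its own z.
- rack_light (a point): fixed light bar on the rack over the eyes; point at the middle of its underside, 272 mm up, 62 mm to the rack's -x of its origin, axes as the rack. The bar is 18 mm in x, 312 mm in y; end brackets (y = +-150 mm) reach 306 mm up and 115 mm towards +x. It blocks a gripper held upright over the eyes: come tilted, along the leaning block.
- hook: fixed hook stand. Origin on the table under its yellow post (18 mm thick, 244 mm tall, 110 mm round foot). The prong, a 10 mm round steel bar, runs level from the post along the stand's -x, centre line at z = 232 mm, straight to x = -116 mm, then turns up to its tip. It has room for three blocks (24 mm each); the large one already hangs on it next to the post.
- hook_prong (a point): middle of the prong on its centre line, 60 mm from the post axis; axes as the stand (x along the prong, towards the post). Top of the bar is 5 mm above.
- hook_tip (a point): centre of the round end of the upturned tip: 124 mm from the post axis and 12 mm above the prong's centre line; its top is 17 mm above that line.
- loose_pulley: bystander: loose grey pulley lying flat on the table, 90 mm across, 30 mm high; origin under its centre.
- loose_roller: bystander: loose small rust-brown belt pulley standing flat on the table, 60 mm across, 35 mm high; origin under its centre.
- carton: bystander: loose closed pale cardboard box, 70 x 100 x 40 mm (x, y, z); origin under its centre.
Mind the look-alikes: they are no part of the job. Leave any purple look-alike of the hook alone. What is shaped like the block_medium but orange or turquoise is not meant.

How it is judged:
By the outcome, as a careful person would: the job done as asked, in the order asked, and still so for the second after the job is handed in, with the robot touching nothing.
It also fails if it takes over 67 s, if anything falls off the work surface, if the arm or the gripper's body presses on something with over 40 N, if the wrist force passes 120 N, or if a joint passes its speed limit or range.

## Robot

A 6-joint arm with a two-finger parallel gripper is mounted at the origin on the work surface. World frame = base frame: x ahead of the robot, y to its left, z up, the work surface at z = 0. Lengths are in mm, angles in rad, forces in N, time in s.
With the tool pointing down it reaches from about 300 to 775 mm from the base axis. Payload 14.6 kg.
Tool frame: the origin (TCP) lies on the centre line of the jaws, within the pads' length; the fingertips stand ahead of it and the grasp point (between the pads) is the TCP (manip.tip_reach is the z of the fingertips in the tool frame, in mm); z points along the fingers, y is the direction in which the jaws open and shut (so a half turn about z gives the same grasp; the last joint's range is limited). The gripper opens to 94 mm and grips with 3 to 60 N. Pads are 16 mm wide; open, the fingers measure 119 mm over their backs; the gripper's body (75 mm by 177 mm) begins 78 mm behind the grasp point.
Start: joints at [1.25, 0.3, 1.521, -0, 1.321, -0.067], TCP at [138.094, 532.372, 224.446] pointing down, gripper open.
Joint ranges: [-3.03, 3.03], [-0.79, 2.21], [0.23, 2.52], [-1.04, 4.18], [0, 3.07], [-2.55, 2.55]. Speed limits (rad/s): [2.22, 2.22, 2.57, 3.14, 3.14, 3.14].

## Interface

Orientations are given as [roll, pitch, yaw] about the fixed x, y, z axes, in that order (R = Rz(yaw) Ry(pitch) Rx(roll)).
In Python, from cell import manip, camera, search_frame, masks_of, tip_of gives the robot as it stands.
- The arm moves only by the tool send_rows, never from a script. Its argument "plan" is a list of rows, each an object with "travel": the shift along the tool's x, y, z in mm, a list of three; "delta_rot": the turn, a rotation vector about the tool's x, y, z in degrees, a list of three; "fingers": the gripper's target within -1 to 1 (shut at 1, half-way at 0, fully open at -1). In form: [{"travel": [dx, dy, dz], "delta_rot": [wx, wy, wz], "fingers": fingers}, ...]. A call has 1 to 20 rows; each row shifts and turns the commanded pose from where the row before left it, along the tool's axes as they then stand; what a row does not reach is not made up. A row lasts 1/8 s, in which the tool goes at most 62.5 mm and 10.7 degrees, less where a joint would pass 70% of its speed; a pose out of reach is approached as far as the arm can. A call is refused whole if a number of a shift passes 62.5 or a number of a turn 10.7, either way. A call with a gripper value outside its range is refused whole. The fingers move at their own pace and stop on an object; "grip_force" is the grip in N (left out, the last holds). Time passes only in rows, so rows that do not move let the fingers close. It gives the time, the measured TCP pose, the force and the opening at its end, in the units of the state.
- manip.read_state(): the state, without advancing time (a new reading comes with each control period).
- camera(name): name is "side" or "top" or "wrist"; returns a dict with "color" (400x640x3 uint8, red, green, blue), "z_map" (400x640 float32, mm along the optical axis (not along the pixel's ray), 0 where there is no reading), "fov_y" (degrees; the focal length in pixels is half the picture's height over the tangent of half this angle, whatever the lens; pixels are square), "cx", "cy" (the principal point, pixels), "world_from_camera" (4x4, takes a point from camera to world coordinates); the wrist camera has in their place "tool_from_camera" (4x4, takes a point from camera to tool coordinates, whose origin is the TCP and whose axes are the flange's). Camera axes: x right, y up, looking along -z (the intrinsics and any distortion apply to the point x, -y, -z); pixel columns grow to the right and rows downward; lengths in mm; the calibration is good to about 2 mm. A picture is of the moment at which its call begins: read the wrist's pose just before it.
- manip.sign_off(): hands the job in, once; it reports no verdict.
Trained networks look in the newest picture that a camera, given by its name, has taken for a name from the list of things; names that differ only in an ending like _2 or _b are one class to them, and where a whole thing is asked for, a point or a joint stands for the part that bears it (a point fixed in the world has none). Each returns a list of dicts, best first, with "confidence" (0 to 1); they miss things now and then, are a little off and sometimes report something else, mostly with a low value. They report only what shows in the picture. A call takes as long as a camera call. They do not tell look-alikes from the thing itself.
- search_frame(name, camera): "at" ([x, y, z] in mm, in the coordinates of the camera as it stood for that picture, good to about 4 mm: the middle of the surface that is visible of it).
- masks_of(name, camera): "region" (400x640 bool, what is visible of it).
- tip_of(name, camera): "at" ([x, y, z] in mm, in the coordinates of the camera as it stood for that picture, good to about 4 mm: a listed point, or the origin of a listed thing).
The state is a dict: "clock": time; "joints": joint angles; "qd": joint speeds; "effort": joint torques, N m; "eef_pos": TCP position; "eef_rot": TCP orientation; "wrist_force": force on the tool from outside, world axes, zero at the start; "moment": the same for the moment, N m; "finger_gap": finger opening in mm.
Only numpy, scipy, OpenCV 4.12 (cv2) and the standard library are available. Lean on these libraries where they do the work, as an engineer would, in place of code of your own. Each camera call takes 0.05 s, during which the arm holds its last target. There are 200 camera calls.

## Working session

There is one attempt and no reset: what is moved stays moved. The work goes in short steps, Python scripts to look and compute and a tool call to move; the robot and the scene stay as the last step left them, time stands still between calls to the robot, and variables do not carry over. Pictures are saved under pics/ and viewed, about 8 in all and at most 12, crops included, and the job is handed in when it is done.

Besides the shell and the picture viewer there is one more tool, called after "Call:" as a command line: name --argument value ..., lists and objects as JSON in quotes. send_rows: Moves the arm, as the interface text tells. Its arguments: {"type":"object","properties":{"plan":{"type":"array"},"grip_force":{"type":"number"}},"required":["plan"]}

```bash
ls; mkdir -p pics; cat > h.py <<'E'
import numpy as np, cv2
from scipy.spatial.transform import Rotation as R
from cell import manip, camera, search_frame, masks_of, tip_of
np.set_printoptions(precision=1,suppress=True)
def T_tool():
    s=manip.read_state(); T=np.eye(4); T[:3,:3]=R.from_euler('xyz',s['eef_rot']).as_matrix(); T[:3,3]=s['eef_pos']; return T
def look(name,png=None):
    Tt=T_tool(); c=camera(name)
    c['T']=np.array(c['world_from_camera']) if name!='wrist' else Tt@np.array(c['tool_from_camera'])
    if png: cv2.imwrite('pics/'+png,c['color'][:,:,::-1])
    return c
def w(c,p): return (c['T']@np.append(p,1))[:3]
def px(c,P):
    p=np.linalg.inv(c['T'])@np.append(P,1); f=200/np.tan(np.radians(c['fov_y']/2))
    return np.array([c['cx']+f*p[0]/-p[2], c['cy']-f*p[1]/-p[2]])
def cloud(c):
    f=200/np.tan(np.radians(c['fov_y']/2)); v,u=np.mgrid[:400,:640]; z=c['z_map']
    p=np.stack([(u-c['cx'])/f*z,-(v-c['cy'])/f*z,-z],-1)
    return p@c['T'][:3,:3].T+c['T'][:3,3]
E
python3 - <<'E'
from h import *
ims=[]
for n in ['side','top']:
    c=look(n,f'{n}0.png'); ims.append(c['color'])
    print(n,{k:v for k,v in c.items() if k not in('color','z_map')})
    for t in ['block_large_eye','block_medium_eye','block_small_eye','block_medium_grip','block_small_grip','block_medium','block_small','rack','rack_light','hook','hook_prong','hook_tip','loose_pulley','loose_roller','carton']:
        for d in tip_of(t,n):
            P=w(c,d['at']); print(n,t,round(d['confidence'],2),P,px(c,P).round())
E
```

```text
pics
side {'fov_y': 56.13290448249068, 'cx': 318.7647968338308, 'cy': 198.28495432025636, 'world_from_camera': array([[   1. ,    0.2,   -0.2,  415.3],
       [  -0.2,    0.6,   -0.8, -794.3],
       [  -0. ,    0.8,    0.6,  775.3],
       [   0. ,    0. ,    0. ,    1. ]]), 'T': array([[   1. ,    0.2,   -0.2,  415.3],
       [  -0.2,    0.6,   -0.8, -794.3],
       [  -0. ,    0.8,    0.6,  775.3],
       [   0. ,    0. ,    0. ,    1. ]])}
side block_large_eye 0.83 [610.9 199.9 235.8] [309. 141.]
side block_medium_eye 0.97 [ 519.3 -135.2  158.9] [302. 238.]
side block_medium_eye 0.84 [ 851.1 -274.4   15.1] [446. 294.]
side block_medium_eye 0.66 [ 364.5 -287.2   14.5] [251. 342.]
side block_small_eye 0.62 [ 546.3 -267.7  136.8] [327. 284.]
side block_small_eye 0.42 [579.6 188.5 235. ] [299. 144.]
side block_medium_grip 0.96 [ 362.2 -314.2   11.2] [252. 354.]
side block_medium_grip 0.84 [ 848.2 -253.6    8.4] [441. 290.]
side block_medium_grip 0.77 [ 530.  -132.1  137.8] [307. 243.]
side block_medium_grip 0.51 [513.1 177.1 243. ] [277. 147.]
side block_small_grip 0.65 [ 557.4 -268.
[... 2792 characters left out ...]
k 0.88 [477.2 381.3   0.5] [190. 245.]
top hook 0.64 [637.6 201.7   2.6] [247. 198.]
top hook 0.63 [824.   34.   -0.2] [299. 146.]
top hook_prong 0.98 [579.  189.8 233.9] [238. 204.]
top hook_prong 0.89 [417.6 386.9 234.4] [163. 259.]
top hook_prong 0.69 [764.3  26.  228.9] [298. 142.]
top hook_tip 0.98 [354.3 381.7 244.8] [162. 283.]
top hook_tip 0.91 [517.5 174.5 239. ] [241. 225.]
top hook_tip 0.88 [703.1  20.7 245.2] [299. 162.]
top loose_pulley 0.85 [420.3  28.   -2.7] [297. 265.]
top loose_pulley 0.35 [ 415.1 -174.9   -3.6] [359. 269.]
top loose_roller 0.79 [410.5 199.6   2.1] [244. 267.]
top carton 0.78 [ 418.5 -172.1   -1.9] [358. 268.]
top carton 0.56 [613.  199.7 215.1] [236. 193.]
```

```bash
ls pics; python3 -c "
import cv2,numpy as np
print(cv2.imread('pics/side0.png').shape)"
```

```text
side0.png
top0.png
(400, 640, 3)
```

View pics/side0.png

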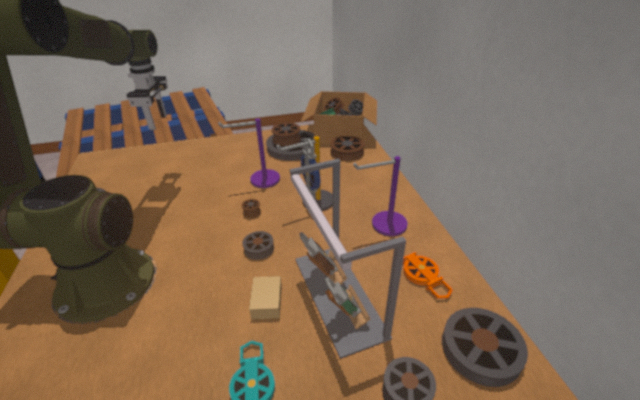

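View pics/top0.png

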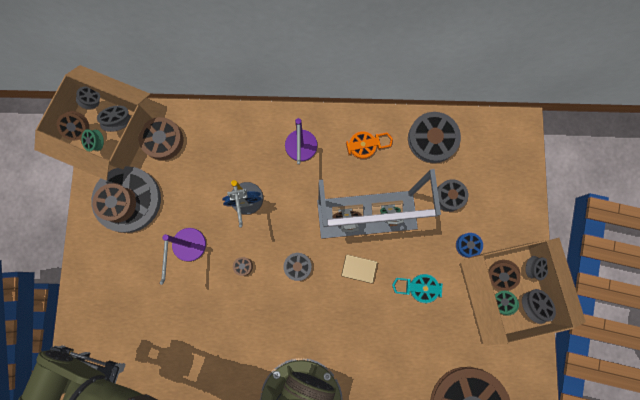

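The side view shows the yellow hook post at about (315,165), with the blue block hanging on its prong, and the rack and light bar around (320,240). The top view shows the yellow post at (234,183) and the rack at (380,210). The brown block is in the left seat (349,220) and the green one in the right seat (393,215). The purple hooks and the orange and turquoise blocks are decoys.

```bash
cat >> h.py <<'E'
def pose(P,tilt,yaw,flip=0):
    """tool pose: z = down tilted forward by tilt (deg) along heading yaw(deg); y = +-left of heading"""
    h=np.radians(yaw); a=np.radians(tilt); x=np.array([np.cos(h),np.sin(h),0]); y=np.array([-np.sin(h),np.cos(h),0])
    z=np.sin(a)*x-np.cos(a)*np.array([0,0,1]); s=-1 if flip else 1
    T=np.eye(4); T[:3,:3]=np.stack([np.cross(s*y,z),s*y,z],1); T[:3,3]=P; return T
def delta(T0,T1):
    D=np.linalg.inv(T0)@T1; r=np.degrees(R.from_matrix(D[:3,:3]).as_rotvec())
    return D[:3,3].round(1),r.round(2),(R.from_matrix(D[:3,:3]).inv().apply(D[:3,3])).round(1)
E
python3 - <<'E'
from h import *
s=manip.read_state(); print(s, manip.tip_reach); print(T_tool())
for n in ['top','side']:
    c=look(n); P=cloud(c); m=(c['z_map']>0)
    b=m&(P[...,2]>265)&(P[...,2]<312)&(abs(P[...,0]-545)<40)&(abs(P[...,1]+200)<140); q=P[b]
    if len(q)>20:
        mu=q.mean(0); d=np.linalg.svd(q[:,:2]-mu[:2],full_matrices=False)[2][0]; print(n,'bar',len(q),mu,d,np.degrees(np.arctan2(-d[0],d[1])),q.min(0),q.max(0))
    b=m&(P[...,2]>228)&(P[...,2]<241)&(P[...,0]>500)&(P[...,0]<640)&(abs(P[...,1]-190)<40); q=P[b]
    if len(q)>5:
        mu=np.median(q,0); v=cv2.fitLine(q[:,:2].astype(np.float32),cv2.DIST_HUBER,0,.01,.01).ravel(); print(n,'prong',len(q),mu,v,np.degrees(np.arctan2(v[1],v[0])),q.min(0),q.max(0))
E
```

```text
{'clock': 1.6, 'joints': array([ 1.3,  0.3,  1.5,  0. ,  1.3, -0.1]), 'qd': array([0., 0., 0., 0., 0., 0.]), 'effort': array([ -0. , -53.2, -35.3,   0.1,   0. ,   0. ]), 'eef_pos': array([138.1, 532.4, 224.4]), 'eef_rot': array([-3.1, -0. ,  2.9]), 'wrist_force': array([-0.1,  0.6,  0.3]), 'moment': array([0., 0., 0.]), 'finger_gap': 94.01189261944607} 19.0
[[ -1.    0.3  -0.  138.1]
 [  0.3   1.   -0.  532.4]
 [  0.   -0.   -1.  224.4]
 [  0.    0.    0.    1. ]]
top bar 780 [ 541.  -199.5  295. ] [ 0.1 -1. ] -172.82336234514753 [ 515.3 -339.9  275.4] [566.3 -61.8 307.6]
top prong 172 [590.7 189.8 235.4] [  1.    0.2 577.2 189.6] 11.635886 [522.  173.5 229.3] [639.8 222.5 240.9]
side bar 1070 [ 538.2 -212.9  293.7] [ 0.1 -1. ] -173.2448568682711 [ 512.9 -340.   275.6] [564.6 -60.1 307.3]
side prong 164 [587.8 186.  234.6] [  1.    0.2 576.3 185.8] 9.940039 [513.7 169.6 228.2] [639.  216.8 241. ]
```

```bash
cat >> h.py <<'E'
from scipy.linalg import logm, expm
def rows(T0,T1,n):
    """constant row repeated n times (screw motion)"""
    D=np.real(expm(np.real(logm(np.linalg.inv(T0)@T1))/n)); r=np.degrees(R.from_matrix(D[:3,:3]).as_rotvec())
    t,r=D[:3,3].round(1),r.round(2); E=np.eye(4); E[:3,:3]=R.from_rotvec(np.radians(r)).as_matrix(); E[:3,3]=t
    T=T0.copy(); path=[]
    for _ in range(n): T=T@E; path.append(T[:3,3].copy())
    print(n,'x travel',t.tolist(),'rot',r.tolist(),'-> end',T[:3,3],'err',np.degrees(R.from_matrix(T[:3,:3].T@T1[:3,:3]).magnitude()).round(2),'mid',path[n//2]); return T
E
python3 - <<'E'
from h import *
T=T_tool(); c=look('wrist'); print(c['tool_from_camera'],c['fov_y'])
T1=rows(T,pose([300,250,300],0,-5),10)
T2=rows(T1,pose([400,-60,300],10,7),10)
T3=rows(T2,pose([466,-142,253],30,7),6)
E
```

```text
[[  -0.     1.     0.3   76.1]
 [   1.     0.    -0.    -1.2]
 [  -0.     0.3   -1.  -160.8]
 [   0.     0.     0.     1. ]] 61.94296620415707
10 x travel [-21.0, -24.9, -7.6] rot [0.0, 0.0, -0.95] -> end [300.2 250.3 300.5] err 0.04 mid [229.7 359.8 270.1]
10 x travel [-9.8, -31.1, 0.7] rot [-0.1, -1.0, -1.2] -> end [400.1 -59.5 300.4] err 0.06 mid [352.4  61.8 298.3]
6 x travel [-6.3, -15.0, 10.5] rot [-0.01, -3.33, 0.0] -> end [ 466.1 -142.1  252.8] err 0.01 mid [ 442.3 -114.8  266.5]
```

Call:
send_rows --plan '[{"travel":[-21,-24.9,-7.6],"delta_rot":[0,0,-0.95],"fingers":-1},{"travel":[-21,-24.9,-7.6],"delta_rot":[0,0,-0.95],"fingers":-1},{"travel":[-21,-24.9,-7.6],"delta_rot":[0,0,-0.95],"fingers":-1},{"travel":[-21,-24.9,-7.6],"delta_rot":[0,0,-0.95],"fingers":-1},{"travel":[-21,-24.9,-7.6],"delta_rot":[0,0,-0.95],"fingers":-1},{"travel":[-21,-24.9,-7.6],"delta_rot":[0,0,-0.95],"fingers":-1},{"travel":[-21,-24.9,-7.6],"delta_rot":[0,0,-0.95],"fingers":-1},{"travel":[-21,-24.9,-7.6],"delta_rot":[0,0,-0.95],"fingers":-1},{"travel":[-21,-24.9,-7.6],"delta_rot":[0,0,-0.95],"fingers":-1},{"travel":[-21,-24.9,-7.6],"delta_rot":[0,0,-0.95],"fingers":-1},{"travel":[-9.8,-31.1,0.7],"delta_rot":[-0.1,-1,-1.2],"fingers":-1},{"travel":[-9.8,-31.1,0.7],"delta_rot":[-0.1,-1,-1.2],"fingers":-1},{"travel":[-9.8,-31.1,0.7],"delta_rot":[-0.1,-1,-1.2],"fingers":-1},{"travel":[-9.8,-31.1,0.7],"delta_rot":[-0.1,-1,-1.2],"fingers":-1},{"travel":[-9.8,-31.1,0.7],"delta_rot":[-0.1,-1,-1.2],"fingers":-1},{"travel":[-9.8,-31.1,0.7],"delta_rot":[-0.1,-1,-1.2],"fingers":-1},{"travel":[-9.8,-31.1,0.7],"delta_rot":[-0.1,-1,-1.2],"fingers":-1},{"travel":[-9.8,-31.1,0.7],"delta_rot":[-0.1,-1,-1.2],"fingers":-1},{"travel":[-9.8,-31.1,0.7],"delta_rot":[-0.1,-1,-1.2],"fingers":-1},{"travel":[-9.8,-31.1,0.7],"delta_rot":[-0.1,-1,-1.2],"fingers":-1}]'

```text
clock: 4.25
eef_pos: [400.4, -60.7, 300.6]
eef_rot: [-3.14, 0.176, -3.019]
wrist_force: [0.6, 0.1, 0.5]
finger_gap: 94.0
```

Call:
send_rows --plan '[{"travel":[-6.3,-15,10.5],"delta_rot":[0,-3.33,0],"fingers":-1},{"travel":[-6.3,-15,10.5],"delta_rot":[0,-3.33,0],"fingers":-1},{"travel":[-6.3,-15,10.5],"delta_rot":[0,-3.33,0],"fingers":-1},{"travel":[-6.3,-15,10.5],"delta_rot":[0,-3.33,0],"fingers":-1},{"travel":[-6.3,-15,10.5],"delta_rot":[0,-3.33,0],"fingers":-1},{"travel":[-6.3,-15,10.5],"delta_rot":[0,-3.33,0],"fingers":-1},{"travel":[0,0,0],"delta_rot":[0,0,0],"fingers":-1},{"travel":[0,0,0],"delta_rot":[0,0,0],"fingers":-1}]'

```text
clock: 5.25
eef_pos: [465.9, -141.9, 253.2]
eef_rot: [-3.14, 0.523, -3.019]
wrist_force: [0.1, 0.6, 0.6]
finger_gap: 94.2
```

```bash
cat > loc.py <<'E'
from h import *
import sys
def loc(b,png):
    T=T_tool(); c=look('wrist',png); out={}
    print('T',T)
    for t in [b+'_eye',b+'_grip',b]:
        for d in tip_of(t,'wrist')[:2]:
            P=w(c,d['at']); print(t,round(d['confidence'],2),P,px(c,P).round(), 'tool',(np.linalg.inv(T)@np.append(P,1))[:3])
    m=masks_of(b,'wrist')
    P=cloud(c); Pt=(np.linalg.inv(T)@np.c_[P.reshape(-1,3),np.ones(P[...,0].size)].T).T[:,:3].reshape(P.shape)
    for d in m[:1]:
        g=d['region']&(c['z_map']>0); q=Pt[g]; print('mask',d['confidence'],g.sum(),'tool min',np.percentile(q,2,0),'max',np.percentile(q,98,0))
        for z0 in range(int(np.percentile(q[:,2],1)),int(np.percentile(q[:,2],1))+60,6):
            k=q[(q[:,2]>=z0)&(q[:,2]<z0+6)]
            if len(k)>8: print(z0,len(k),'x',np.percentile(k[:,0],[3,50,97]),'y',np.percentile(k[:,1],[3,50,97]))
loc(sys.argv[1],sys.argv[2])
E
python3 loc.py block_medium w1.png
```

```text
T [[  -0.9   -0.1    0.5  465.9]
 [  -0.1    1.     0.1 -141.9]
 [  -0.5   -0.    -0.9  253.2]
 [   0.     0.     0.     1. ]]
block_medium_eye 0.87 [ 518.7 -139.1  159.7] [318. 207.] tool [  1.   -3.5 107.3]
block_medium_eye 0.71 [ 851.7 -276.1   11.5] [223. 270.] tool [-196.8 -179.9  392.6]
block_medium_grip 0.92 [ 848.3 -257.5    6.4] [234. 267.] tool [-193.3 -161.   396.4]
block_medium_grip 0.71 [ 530.8 -130.2  135.4] [327. 198.] tool [  1.8   3.8 134.9]
block_medium 0.85 [ 597.5 -126.4   29.1] [322. 178.] tool [ -2.9  -0.4 260.2]
block_medium 0.65 [ 820.2 -134.7   19.2] [302. 269.] tool [-188.6  -35.7  378.8]
mask 0.79 1994 tool min [-226.9 -150.6  358.1] max [-148.   -31.6  400. ]
356 146 x [-164.  -159.1 -152.5] y [-110.3  -82.4  -54.4]
362 311 x [-179.5 -168.9 -149.9] y [-121.7  -78.6  -34.4]
368 591 x [-190.3 -179.  -146.6] y [-136.7  -83.3  -34.9]
374 354 x [-201.1 -193.2 -157.4] y [-138.3  -85.3  -31.6]
380 191 x [-209.6 -201.8 -159.7] y [-139.  -105.4  -30.1]
386 159 x [-217.8 -211.6 -173.3] y [-135.1  -84.1  -30.3]
392 153 x [-225.5 -218.4 -183.7] y [-159.2  -93.3  -41. ]
398 67 x [-231.2 -225.1 -208.4] y [-160.5 -102.   -62.4]
```

View pics/w1.png

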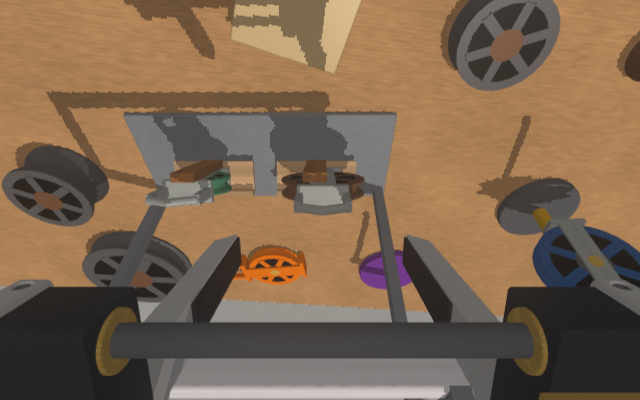

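The wrist view shows the brown block at about (322,195), straight ahead and square to the tool. The green one is at (200,185), and the pads at (200,280) and (440,280) clear the light bar at y≈340. I'll check the depth before gripping.

```bash
cat > loc2.py <<'E'
from h import *
import sys
def loc2(png=None, box=(-60,60),tilt=None,zr=(60,200)):
    T=T_tool(); c=look('wrist',png); P=cloud(c)
    q=(np.linalg.inv(T)@np.c_[P.reshape(-1,3),np.ones(P[...,0].size)].T).T[:,:3]; q=q[(c['z_map'].ravel()>0)]
    q=q[(q[:,1]>box[0])&(q[:,1]<box[1])&(abs(q[:,0])<30)&(q[:,2]>zr[0])&(q[:,2]<zr[1])]
    for z0 in range(zr[0],zr[1],5):
        k=q[(q[:,2]>=z0)&(q[:,2]<z0+5)]
        if len(k)>8: print(z0,len(k),'x',np.percentile(k[:,0],[2,50,98]),'y',np.percentile(k[:,1],[2,50,98]))
a=[int(v) for v in sys.argv[1:]] or [-60,60]
loc2(None,(a[0],a[1]))
E
python3 loc2.py
```

```text
95 22 x [-2.8 -0.9  1.2] y [-1.8  0.3  3.2]
100 215 x [-4.1  0.2  3. ] y [-11.3   0.3  12.5]
105 231 x [-4.1  0.4  3.3] y [-20.7  -5.5  22.3]
110 106 x [-5.4  1.7  3.9] y [-24.5 -18.7  24.3]
115 26 x [3.9 4.1 4.2] y [-24.6 -19.4  24.5]
120 20 x [1.  4.1 4.4] y [-23.8   0.   24.6]
125 27 x [2.8 4.1 4.4] y [-24.5  19.   24.6]
130 15 x [3.8 4.1 4.3] y [-23.8  19.5  24.8]
135 29 x [-3.4  3.   4.4] y [-23.8 -18.8  24.5]
140 20 x [1.8 4.1 4.4] y [-24.3  19.1  24.6]
145 894 x [-7.3  3.5 11.2] y [-22.2  -0.4  22.4]
150 51 x [10.8 11.2 11.4] y [-22.4   0.6  23.6]
155 93 x [11.  13.8 19.7] y [-18.9  -4.3  10.5]
160 210 x [11.2 16.6 21.2] y [-19.7  -7.7   8.4]
165 67 x [-9.   7.8 21.3] y [-30.   -2.3  30.4]
170 125 x [-9.   5.8 21.2] y [-34.4  -6.4  34.6]
175 176 x [-8.8  2.  21. ] y [-37.   10.5  38.3]
180 144 x [-8.   7.4 21.2] y [-40.2  -2.9  40.7]
185 130 x [-7.9  7.6 21.2] y [-42.1   0.2  42.9]
190 91 x [-8.1  8.2 21.3] y [-42.9   3.   44.3]
195 78 x [-6.8  7.8 21. ] y [-44.6   8.9  45.1]
```

Call:
send_rows --plan '[{"travel":[-0.6,0,18],"delta_rot":[0,0,0],"fingers":-1},{"travel":[0,0,22],"delta_rot":[0,0,0],"fingers":-1},{"travel":[0,0,22],"delta_rot":[0,0,0],"fingers":-1},{"travel":[0,0,22],"delta_rot":[0,0,0],"fingers":-1},{"travel":[0,0,20],"delta_rot":[0,0,0],"fingers":-1},{"travel":[0,0,14],"delta_rot":[0,0,0],"fingers":-1},{"travel":[0,0,8],"delta_rot":[0,0,0],"fingers":-1},{"travel":[0,0,0],"delta_rot":[0,0,0],"fingers":-0.4},{"travel":[0,0,0],"delta_rot":[0,0,0],"fingers":1},{"travel":[0,0,0],"delta_rot":[0,0,0],"fingers":1},{"travel":[0,0,0],"delta_rot":[0,0,0],"fingers":1},{"travel":[0,0,0],"delta_rot":[0,0,0],"fingers":1},{"travel":[0,0,0],"delta_rot":[0,0,0],"fingers":1},{"travel":[0,0,0],"delta_rot":[0,0,0],"fingers":1}]' --grip_force 35

```text
clock: 7.3
eef_pos: [529.2, -134.5, 144.1]
eef_rot: [-3.141, 0.524, -3.019]
wrist_force: [-3.3, 0.9, 4.0]
finger_gap: 49.4
```

```bash
python3 - <<'E'
from h import *
T=T_tool(); Y=11.3
T1=rows(T,T@np.array([[1,0,0,0],[0,1,0,0],[0,0,1,-132],[0,0,0,1.]]),7)
T2=rows(T1,pose([400,-90,290],12,7),6)
T3=rows(T2,pose([474,168,238],0,Y),12)
E
```

```text
7 x travel [0.0, -0.0, -18.9] rot [0.0, 0.0, 0.0] -> end [ 463.5 -142.5  258.7] err 0.0 mid [ 491.6 -139.1  209.6]
6 x travel [6.7, 10.0, -8.5] rot [-0.01, 3.0, 0.0] -> end [400.1 -89.8 290.2] err 0.02 mid [ 420.1 -107.5  277.8]
12 x travel [-8.9, 20.3, 5.4] rot [-0.04, 1.0, -0.36] -> end [473.9 168.3 237.8] err 0.06 mid [446.9  60.3 262.5]
```

Call:
send_rows --plan '[{"travel":[0,0,-8],"delta_rot":[0,0,0],"fingers":1},{"travel":[0,0,-18],"delta_rot":[0,0,0],"fingers":1},{"travel":[0,0,-20],"delta_rot":[0,0,0],"fingers":1},{"travel":[0,0,-22],"delta_rot":[0,0,0],"fingers":1},{"travel":[0,0,-22],"delta_rot":[0,0,0],"fingers":1},{"travel":[0,0,-22],"delta_rot":[0,0,0],"fingers":1},{"travel":[0,0,-20],"delta_rot":[0,0,0],"fingers":1},{"travel":[6.7,10,-8.5],"delta_rot":[0,3,0],"fingers":1},{"travel":[6.7,10,-8.5],"delta_rot":[0,3,0],"fingers":1},{"travel":[6.7,10,-8.5],"delta_rot":[0,3,0],"fingers":1},{"travel":[6.7,10,-8.5],"delta_rot":[0,3,0],"fingers":1},{"travel":[6.7,10,-8.5],"delta_rot":[0,3,0],"fingers":1},{"travel":[6.7,10,-8.5],"delta_rot":[0,3,0],"fingers":1}]'

```text
clock: 8.93
eef_pos: [399.5, -89.5, 289.7]
eef_rot: [-3.141, 0.207, -3.02]
wrist_force: [-0.2, -0.1, -3.6]
finger_gap: 49.5
```

Call:
send_rows --plan '[{"travel":[-8.9,20.3,5.4],"delta_rot":[0,1,-0.36],"fingers":1},{"travel":[-8.9,20.3,5.4],"delta_rot":[0,1,-0.36],"fingers":1},{"travel":[-8.9,20.3,5.4],"delta_rot":[0,1,-0.36],"fingers":1},{"travel":[-8.9,20.3,5.4],"delta_rot":[0,1,-0.36],"fingers":1},{"travel":[-8.9,20.3,5.4],"delta_rot":[0,1,-0.36],"fingers":1},{"travel":[-8.9,20.3,5.4],"delta_rot":[0,1,-0.36],"fingers":1},{"travel":[-8.9,20.3,5.4],"delta_rot":[0,1,-0.36],"fingers":1},{"travel":[-8.9,20.3,5.4],"delta_rot":[0,1,-0.36],"fingers":1},{"travel":[-8.9,20.3,5.4],"delta_rot":[0,1,-0.36],"fingers":1},{"travel":[-8.9,20.3,5.4],"delta_rot":[0,1,-0.36],"fingers":1},{"travel":[-8.9,20.3,5.4],"delta_rot":[0,1,-0.36],"fingers":1},{"travel":[-8.9,20.3,5.4],"delta_rot":[0,1,-0.36],"fingers":1},{"travel":[0,0,0],"delta_rot":[0,0,0],"fingers":1},{"travel":[0,0,0],"delta_rot":[0,0,0],"fingers":1},{"travel":[0,0,0],"delta_rot":[0,0,0],"fingers":1}]'

```text
clock: 10.8
eef_pos: [474.3, 167.4, 236.4]
eef_rot: [-3.133, 0.0, -2.946]
wrist_force: [0.2, 0.1, -3.5]
finger_gap: 49.8
```

```bash
python3 - <<'E'
from h import *
print(T_tool(), manip.read_state()['finger_gap'], manip.read_state()['joints'])
T=T_tool(); ims=[]
for n in ['side','top','wrist']:
    c=look(n)
    for t in ['block_medium_eye','block_medium_grip','block_large_eye','hook_tip','hook_prong']:
        for d in tip_of(t,n)[:3]:
            P=w(c,d['at'])
            if np.linalg.norm(P[:2]-[550,180])<130: print(n,t,round(d['confidence'],2),P,'tool',(np.linalg.inv(T)@np.append(P,1))[:3])
    if n=='side': ims.append(cv2.resize(c['color'][90:240,210:410],None,fx=2,fy=2,interpolation=2))
    if n=='wrist': ims.append(cv2.resize(c['color'],(480,300),interpolation=3))
cv2.imwrite('pics/h1.png',cv2.hconcat(ims)[:,:,::-1][:, :800] if 0 else cv2.vconcat([ims[0],cv2.resize(ims[1],(400,250))])[:,:,::-1])
E
```

```text
[[ -1.   -0.2   0.  474.3]
 [ -0.2   1.   -0.  167.4]
 [ -0.   -0.   -1.  236.4]
 [  0.    0.    0.    1. ]] 49.81174630071913 [ 0.3  0.2  1.6 -0.   1.3 -1.5]
side block_medium_eye 0.96 [472.7 164.  254.4] tool [  2.3  -3.2 -18. ]
side block_medium_grip 0.96 [470.2 168.9 230.5] tool [3.7 2.3 6. ]
side block_large_eye 0.87 [611.6 200.1 237.6] tool [-141.1    5.3   -1.2]
side block_large_eye 0.62 [476.4 164.7 255.2] tool [ -1.6  -3.3 -18.7]
side hook_tip 0.75 [514.8 178.4 246.8] tool [-41.9   2.8 -10.4]
side hook_prong 0.74 [579.8 189.4 235.2] tool [-107.8    1.     1.2]
top block_medium_eye 0.27 [516.7 175.6 240.7] tool [-43.2  -0.3  -4.3]
top block_large_eye 0.77 [617.  197.7 236.1] tool [-145.9    2.     0.4]
top hook_tip 0.79 [517.7 175.1 237.5] tool [-44.1  -1.   -1.1]
top hook_prong 0.69 [638.8 201.7   0.5] tool [-168.     3.7  235.9]
wrist block_medium_eye 0.8 [474.5 164.4 253.9] tool [  0.3  -3.1 -17.4]
wrist block_medium_grip 0.84 [472.4 169.4 227.8] tool [1.5 2.4 8.6]
```

View pics/h1.png

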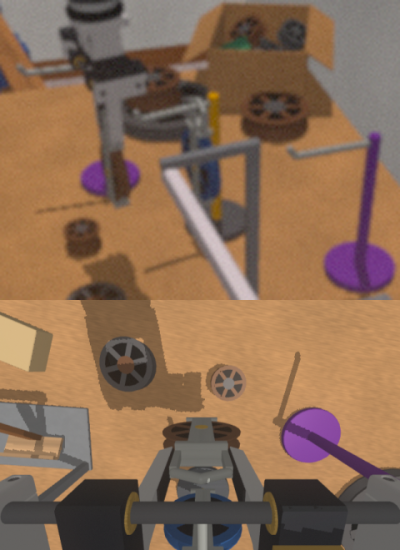

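The upper half (side view) shows the medium block held upright at about (118,170), level with the yellow hook's tip at (140,115). The lower half (wrist view) shows the eye at (200,480), in line with the prong and the blue block. I'll slide it on.

Call:
send_rows --plan '[{"travel":[0,0.5,-2],"delta_rot":[0,0,0],"fingers":1},{"travel":[-10,0,0],"delta_rot":[0,0,0],"fingers":1},{"travel":[-14,0,0],"delta_rot":[0,0,0],"fingers":1},{"travel":[-14,0,0],"delta_rot":[0,0,0],"fingers":1},{"travel":[-14,0,0],"delta_rot":[0,0,0],"fingers":1},{"travel":[-14,0,0],"delta_rot":[0,0,0],"fingers":1},{"travel":[-14,0,0],"delta_rot":[0,0,0],"fingers":1},{"travel":[-14,0,0],"delta_rot":[0,0,0],"fingers":1},{"travel":[-9,0,0],"delta_rot":[0,0,0],"fingers":1},{"travel":[-4,0,0],"delta_rot":[0,0,0],"fingers":1},{"travel":[0,0,0],"delta_rot":[0,0,0],"fingers":1}]'

```text
clock: 13.08
eef_pos: [579.2, 189.5, 238.0]
eef_rot: [-3.133, -0.001, -2.945]
wrist_force: [-0.5, -0.2, -3.9]
finger_gap: 49.9
```

Call:
send_rows --plan '[{"travel":[0,0,6],"delta_rot":[0,0,0],"fingers":1},{"travel":[0,0,6],"delta_rot":[0,0,0],"fingers":1},{"travel":[0,0,4],"delta_rot":[0,0,0],"fingers":1},{"travel":[0,0,2],"delta_rot":[0,0,0],"fingers":1},{"travel":[0,0,1],"delta_rot":[0,0,0],"fingers":1},{"travel":[0,0,0],"delta_rot":[0,0,0],"fingers":1},{"travel":[0,0,0],"delta_rot":[0,0,0],"fingers":1}]'

```text
clock: 13.95
eef_pos: [579.3, 189.4, 219.7]
eef_rot: [-3.133, 0.001, -2.945]
wrist_force: [-1.7, 0.9, 4.3]
finger_gap: 50.0
```

Call:
send_rows --plan '[{"travel":[0,0,0],"delta_rot":[0,0,0],"fingers":0},{"travel":[0,0,0],"delta_rot":[0,0,0],"fingers":-0.2},{"travel":[0,0,0],"delta_rot":[0,0,0],"fingers":-0.4},{"travel":[0,0,0],"delta_rot":[0,0,0],"fingers":-0.7},{"travel":[0,0,0],"delta_rot":[0,0,0],"fingers":-1},{"travel":[0,0,0],"delta_rot":[0,0,0],"fingers":-1}]'

```text
clock: 14.7
eef_pos: [579.2, 189.3, 219.1]
eef_rot: [-3.133, -0.0, -2.945]
wrist_force: [-1.3, -0.2, 0.3]
finger_gap: 92.1
```

```bash
python3 - <<'E'
from h import *
T=T_tool(); s=manip.read_state(); print(s['finger_gap'],s['wrist_force'])
for n in ['side','wrist']:
    c=look(n)
    for t in ['block_medium_eye','block_medium_grip','block_medium','block_large_eye']:
        for d in tip_of(t,n)[:3]:
            P=w(c,d['at'])
            if np.linalg.norm(P[:2]-[570,180])<130: print(n,t,round(d['confidence'],2),P,'tool',(np.linalg.inv(T)@np.append(P,1))[:3])
    if n=='wrist': cv2.imwrite('pics/h2.png',c['color'][:,:,::-1])
E
```

```text
92.05475488575735 [-1.3 -0.2  0.3]
side block_medium_eye 0.54 [580.3 190.  236. ] tool [ -1.2   0.4 -16.9]
side block_medium_grip 0.77 [579.8 190.1 210.4] tool [-0.7  0.7  8.8]
side block_medium_grip 0.7 [612.4 198.5  59.7] tool [-34.4   3.9 159.4]
side block_medium 0.57 [577.8 190.7  88.5] tool [  1.1   2.8 130.6]
side block_large_eye 0.78 [613.4 198.3 235.5] tool [-35.3   2.  -16.4]
wrist block_medium_eye 0.73 [577.  186.9 238.4] tool [  2.6  -2.1 -19.2]
wrist block_medium_grip 0.86 [579.  192.8 215.3] tool [-0.5  3.5  3.7]
wrist block_medium 0.88 [578.2 192.4  88.3] tool [  0.3   4.4 130.8]
wrist block_medium 0.69 [513.  171.9 248.4] tool [ 68.3  -4.4 -29.2]
```

View pics/h2.png

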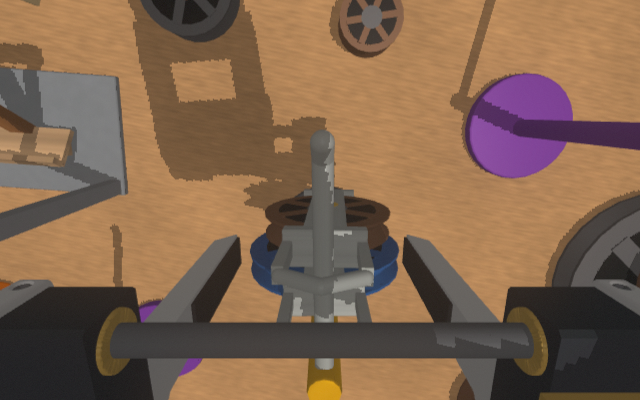

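The wrist view shows the brown eye resting on the prong at (322,285), with the blue block behind it and the fingers clear on both sides at (220,270) and (425,270). The medium block is hanging, so I'll fetch the small one.

```bash
python3 - <<'E'
from h import *
T=T_tool(); 
A=T.copy(); A[2,3]=299; T1=rows(T,A,5)
T2=rows(T1,pose([430,-60,300],12,9),11)
T3=rows(T2,pose([497,-274,229],30,7),10)
E
```

```text
5 x travel [0.0, -0.1, -16.0] rot [0.0, 0.0, -0.0] -> end [579.2 189.5 299.2] err 0.0 mid [579.2 189.4 267.2]
11 x travel [17.3, -19.9, -1.6] rot [-0.02, -1.09, 0.21] -> end [430.4 -59.8 300. ] err 0.05 mid [499.2  52.8 304.8]
10 x travel [-0.9, -22.1, 8.0] rot [0.07, -1.8, 0.19] -> end [ 497.  -273.7  228.5] err 0.02 mid [ 468.6 -188.2  255.7]
```

Call:
send_rows --plan '[{"travel":[0,0,-10],"delta_rot":[0,0,0],"fingers":-1},{"travel":[0,0,-16],"delta_rot":[0,0,0],"fingers":-1},{"travel":[0,0,-18],"delta_rot":[0,0,0],"fingers":-1},{"travel":[0,0,-18],"delta_rot":[0,0,0],"fingers":-1},{"travel":[0,0,-18],"delta_rot":[0,0,0],"fingers":-1},{"travel":[17.3,-19.9,-1.6],"delta_rot":[0,-1.09,0.21],"fingers":-1},{"travel":[17.3,-19.9,-1.6],"delta_rot":[0,-1.09,0.21],"fingers":-1},{"travel":[17.3,-19.9,-1.6],"delta_rot":[0,-1.09,0.21],"fingers":-1},{"travel":[17.3,-19.9,-1.6],"delta_rot":[0,-1.09,0.21],"fingers":-1},{"travel":[17.3,-19.9,-1.6],"delta_rot":[0,-1.09,0.21],"fingers":-1},{"travel":[17.3,-19.9,-1.6],"delta_rot":[0,-1.09,0.21],"fingers":-1},{"travel":[17.3,-19.9,-1.6],"delta_rot":[0,-1.09,0.21],"fingers":-1},{"travel":[17.3,-19.9,-1.6],"delta_rot":[0,-1.09,0.21],"fingers":-1},{"travel":[17.3,-19.9,-1.6],"delta_rot":[0,-1.09,0.21],"fingers":-1},{"travel":[17.3,-19.9,-1.6],"delta_rot":[0,-1.09,0.21],"fingers":-1},{"travel":[17.3,-19.9,-1.6],"delta_rot":[0,-1.09,0.21],"fingers":-1}]'

```text
clock: 17.2
eef_pos: [429.9, -59.9, 301.7]
eef_rot: [-3.136, 0.212, -2.984]
wrist_force: [-0.1, -0.3, -0.6]
finger_gap: 93.9
```

Call:
send_rows --plan '[{"travel":[-0.9,-22.1,8],"delta_rot":[0.07,-1.8,0.19],"fingers":-1},{"travel":[-0.9,-22.1,8],"delta_rot":[0.07,-1.8,0.19],"fingers":-1},{"travel":[-0.9,-22.1,8],"delta_rot":[0.07,-1.8,0.19],"fingers":-1},{"travel":[-0.9,-22.1,8],"delta_rot":[0.07,-1.8,0.19],"fingers":-1},{"travel":[-0.9,-22.1,8],"delta_rot":[0.07,-1.8,0.19],"fingers":-1},{"travel":[-0.9,-22.1,8],"delta_rot":[0.07,-1.8,0.19],"fingers":-1},{"travel":[-0.9,-22.1,8],"delta_rot":[0.07,-1.8,0.19],"fingers":-1},{"travel":[-0.9,-22.1,8],"delta_rot":[0.07,-1.8,0.19],"fingers":-1},{"travel":[-0.9,-22.1,8],"delta_rot":[0.07,-1.8,0.19],"fingers":-1},{"travel":[-0.9,-22.1,8],"delta_rot":[0.07,-1.8,0.19],"fingers":-1},{"travel":[0,0,0],"delta_rot":[0,0,0],"fingers":-1},{"travel":[0,0,0],"delta_rot":[0,0,0],"fingers":-1}]'

```text
clock: 18.7
eef_pos: [509.2, -259.2, 239.3]
eef_rot: [-3.131, 0.498, -3.042]
wrist_force: [-0.2, 0.0, 0.6]
finger_gap: 94.2
```

```bash
python3 loc.py block_small w2.png | head -14; python3 loc2.py | head -14
```

```text
T [[  -0.9   -0.1    0.5  509.2]
 [  -0.1    1.     0.  -259.2]
 [  -0.5   -0.    -0.9  239.3]
 [   0.     0.     0.     1. ]]
block_small_eye 0.83 [ 546.9 -276.5  133.1] [299. 185.] tool [ 19.3 -19.7 110.7]
block_small_grip 0.58 [ 565.3 -275.2  113.8] [301. 186.] tool [ 12.3 -20.  136.4]
mask 0.74 1696 tool min [  5.9 -40.3 101.2] max [ 23.8  15.3 226.6]
100 245 x [10.1 14.  17.1] y [-26.8 -15.1  -4.6]
106 268 x [10.  14.5 17.5] y [-38.2  -7.5   7. ]
112 73 x [ 8.9 16.7 18.6] y [-40.5   3.8   8.8]
118 21 x [16.6 17.6 18.6] y [-40.1 -36.    7.7]
124 18 x [14.4 17.4 18.6] y [-39.6 -34.8   7.9]
130 19 x [13.  17.2 21.8] y [-39.4 -34.7   8. ]
136 19 x [11.8 17.1 21.1] y [-40.1 -34.5   8.2]
100 197 x [10.1 14.1 17.2] y [-25.  -15.2  -5.4]
105 242 x [ 9.8 14.3 17.5] y [-35.5  -8.3   5.3]
110 142 x [ 7.9 14.4 18.4] y [-40.4  -2.6   8.8]
115 30 x [ 8.2 17.4 18.7] y [-40.3 -37.    8.4]
120 17 x [15.6 17.7 18.6] y [-40.1 -34.6   8.8]
125 15 x [17.  17.6 18.3] y [-39.8 -34.6   9. ]
130 40 x [13.8 25.9 29.5] y [-39.2 -12.5   8.7]
135 150 x [14.4 26.7 29.4] y [-36.9 -15.7   6.8]
140 15 x [10.7 17.  18. ] y [-39.3 -34.1   8.6]
145 692 x [ 9.1 17.  23.7] y [-38.  -15.4   8. ]
150 42 x [15.4 23.8 28.4] y [-39.4 -29.4   8.4]
170 22 x [ 4.2 17.7 20.6] y [10.7 11.9 13.9]
175 42 x [ 4.3 16.2 21.4] y [-38.5  12.5  16.3]
180 43 x [ 4.9 16.  21.2] y [-45.1  13.3  17.5]
```

View pics/w2.png

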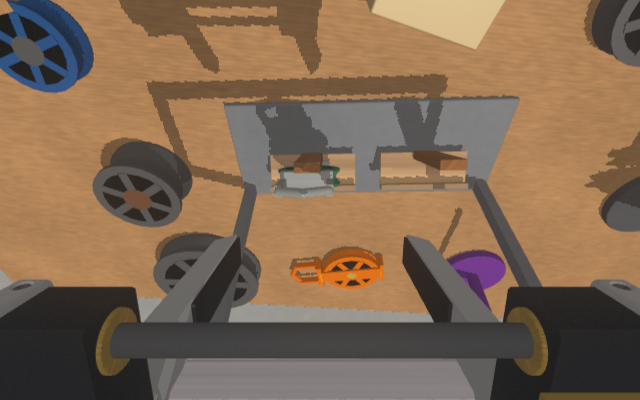

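The wrist view shows the green block's eye at (305,185), left of centre. The last move stopped about 18 mm short of its target. I'll work out the correction from the depth.

```bash
python3 - <<'E'
from h import *
T=T_tool(); G=(T@[13.4,-15.8,127.5,1])[:3]; print(G)
E=pose(G,30,7); A=E.copy(); A[:3,3]-=120*E[:3,2]; print(A[:3,3])
T1=rows(T,A,4); T2=rows(T1,E,6)
E
```

```text
[ 559.6 -271.8  121.1]
[ 500.1 -279.1  225. ]
4 x travel [4.2, -4.6, 1.8] rot [-0.32, -0.37, -0.29] -> end [ 499.9 -279.1  225. ] err 0.02 mid [ 502.1 -274.2  228.6]
6 x travel [-0.0, -0.0, 20.0] rot [0.0, 0.0, 0.0] -> end [ 559.5 -271.8  121.1] err 0.02 mid [ 539.6 -274.2  155.7]
```

Call:
send_rows --plan '[{"travel":[4.2,-4.6,1.8],"delta_rot":[-0.32,-0.37,-0.29],"fingers":-1},{"travel":[4.2,-4.6,1.8],"delta_rot":[-0.32,-0.37,-0.29],"fingers":-1},{"travel":[4.2,-4.6,1.8],"delta_rot":[-0.32,-0.37,-0.29],"fingers":-1},{"travel":[4.2,-4.6,1.8],"delta_rot":[-0.32,-0.37,-0.29],"fingers":-1},{"travel":[0,0,10],"delta_rot":[0,0,0],"fingers":-1},{"travel":[0,0,0],"delta_rot":[0,0,0],"fingers":-1}]'

```text
clock: 19.75
eef_pos: [518.6, -263.6, 225.8]
eef_rot: [-3.137, 0.494, -3.049]
wrist_force: [-0.2, -0.0, -0.9]
finger_gap: 94.1
```

```bash
python3 -c "
from h import *
T=T_tool();print(T[:3,3]); T2=rows(T,pose([559.6,-271.8,121.1],30,7),6)"; python3 loc2.py | head -12
```

```text
[ 518.6 -263.6  225.8]
6 x travel [2.6, -2.0, 18.5] rot [-0.18, -0.29, -0.24] -> end [ 559.9 -271.6  121.2] err 0.03 mid [ 545.8 -269.1  155.9]
80 36 x [12.2 14.4 17.1] y [-16.  -11.2  -8.7]
85 263 x [11.1 15.1 18.3] y [-23.  -10.4   1.8]
90 259 x [10.9 15.4 18.5] y [-33.6  -3.6  11.3]
95 116 x [ 8.5 16.6 19.7] y [-36.4 -30.8  13. ]
100 20 x [17.  18.6 19.8] y [-35.8 -11.4  12. ]
105 22 x [15.9 18.8 19.5] y [-35.4 -11.2  13.2]
110 18 x [14.2 18.3 19.5] y [-35.1 -30.1  12.7]
115 122 x [17.9 27.6 29.5] y [-34.   -9.4  10.8]
120 53 x [13.4 26.5 29.3] y [-35.  -11.5  12.5]
125 21 x [11.1 17.7 21.5] y [-35.2 -29.7  13.4]
130 792 x [ 9.2 17.9 24.6] y [-34.3 -11.2  12.2]
135 26 x [24.1 24.6 25.7] y [-33.6 -23.5  12.6]
```

The arm isn't following the commands, which points to a joint limit.

```bash
python3 -c "
from h import *
np.set_printoptions(precision=3,suppress=True)
print(manip.read_state()['joints'])"
```

```text
[-0.676  0.18   1.738  0.43   0.898 -2.554]
```

```bash
python3 -c "
from h import *
print([a for a in dir(manip) if not a.startswith('_')]); s=manip.read_state(); print(list(s['joints']),list(s['eef_pos']),list(s['eef_rot']))
c=look('side'); cv2.imwrite('pics/s3.png',cv2.resize(c['color'][130:340,200:440],None,fx=3,fy=2.5 if 0 else 3,interpolation=2)[:600,:,::-1])"
```

```text
['Unreachable', 'read_state', 'sign_off', 'tip_reach']
[np.float64(-0.6758217920938825), np.float64(0.1803256058054191), np.float64(1.7377720855654457), np.float64(0.43034043044310066), np.float64(0.8977532840506371), np.float64(-2.553901953471345)] [np.float64(518.6191182395054), np.float64(-263.6933111607846), np.float64(226.21824878554915)] [np.float64(-3.1366483524987183), np.float64(0.49411720608034626), np.float64(-3.0485383713430982)]
```

View pics/s3.png

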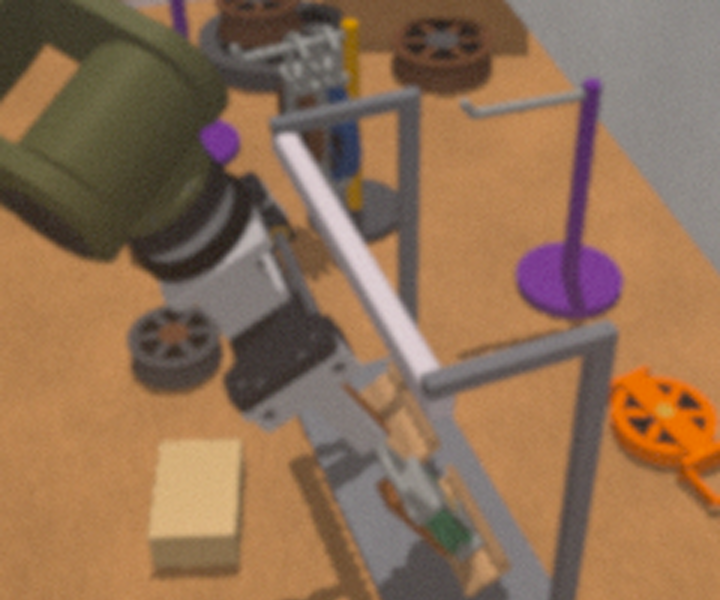

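The side view shows the tilted gripper clear of the light bar, with the green block ahead at (450,530) and no camera housing sticking out of the tool. Joint 6 is at its −2.55 limit. I'll back off, turn the tool half a turn, which gives the same grasp, and come in again.

```bash
python3 - <<'E'
from h import *
T=T_tool(); G=(T@[14.2,-11.4,107.5,1])[:3]; print(G)
T1=rows(T,pose([410,-200,300],20,3),7)
E

```

```text
[ 558.1 -272.1  125.3]
7 x travel [9.0, 10.2, -15.8] rot [0.09, 1.19, 0.3] -> end [ 410.1 -200.2  300.4] err 0.03 mid [ 455.  -228.   266.9]
```

Call:
send_rows --plan '[{"travel":[9,10.2,-15.8],"delta_rot":[0.1,1.2,0.3],"fingers":-1},{"travel":[9,10.2,-15.8],"delta_rot":[0.1,1.2,0.3],"fingers":-1},{"travel":[9,10.2,-15.8],"delta_rot":[0.1,1.2,0.3],"fingers":-1},{"travel":[9,10.2,-15.8],"delta_rot":[0.1,1.2,0.3],"fingers":-1},{"travel":[9,10.2,-15.8],"delta_rot":[0.1,1.2,0.3],"fingers":-1},{"travel":[9,10.2,-15.8],"delta_rot":[0.1,1.2,0.3],"fingers":-1},{"travel":[9,10.2,-15.8],"delta_rot":[0.1,1.2,0.3],"fingers":-1},{"travel":[0,0,0],"delta_rot":[0,0,10],"fingers":-1},{"travel":[0,0,0],"delta_rot":[0,0,10],"fingers":-1},{"travel":[0,0,0],"delta_rot":[0,0,10],"fingers":-1},{"travel":[0,0,0],"delta_rot":[0,0,10],"fingers":-1},{"travel":[0,0,0],"delta_rot":[0,0,10],"fingers":-1},{"travel":[0,0,0],"delta_rot":[0,0,10],"fingers":-1},{"travel":[0,0,0],"delta_rot":[0,0,10],"fingers":-1},{"travel":[0,0,0],"delta_rot":[0,0,10],"fingers":-1},{"travel":[0,0,0],"delta_rot":[0,0,10],"fingers":-1}]'

```text
clock: 21.85
eef_pos: [410.1, -200.2, 300.9]
eef_rot: [2.793, -0.0, 1.617]
wrist_force: [0.2, 0.4, -0.9]
finger_gap: 93.9
```

Call:
send_rows --plan '[{"travel":[0,0,0],"delta_rot":[0,0,10],"fingers":-1},{"travel":[0,0,0],"delta_rot":[0,0,10],"fingers":-1},{"travel":[0,0,0],"delta_rot":[0,0,10],"fingers":-1},{"travel":[0,0,0],"delta_rot":[0,0,10],"fingers":-1},{"travel":[0,0,0],"delta_rot":[0,0,10],"fingers":-1},{"travel":[0,0,0],"delta_rot":[0,0,10],"fingers":-1},{"travel":[0,0,0],"delta_rot":[0,0,10],"fingers":-1},{"travel":[0,0,0],"delta_rot":[0,0,10],"fingers":-1},{"travel":[0,0,0],"delta_rot":[0,0,10],"fingers":-1}]'

```text
clock: 22.98
eef_pos: [410.1, -200.2, 300.9]
eef_rot: [-3.141, -0.349, 0.046]
wrist_force: [0.3, 0.1, -0.1]
finger_gap: 94.1
```

```bash
python3 - <<'E'
from h import *
T=T_tool(); print(T, manip.read_state()['joints'])
E=pose([559,-272,122],30,7,1); A=E.copy(); A[:3,3]-=115*E[:3,2]; print(A[:3,3])
T1=rows(T,A,9); T2=rows(T1,E,6)
E

```

```text
[[   0.9    0.     0.3  410.1]
 [   0.    -1.     0.  -200.2]
 [   0.3   -0.    -0.9  300.9]
 [   0.     0.     0.     1. ]] [-0.7 -0.1  1.8  0.2  1.2  0.8]
[ 501.9 -279.   221.6]
9 x travel [5.0, 9.6, 11.9] rot [0.2, 1.11, -0.44] -> end [ 501.9 -279.3  221.9] err 0.03 mid [ 458.7 -245.1  255.2]
6 x travel [-0.0, -0.0, 19.2] rot [0.0, 0.0, 0.0] -> end [ 559.  -272.3  122.2] err 0.03 mid [ 540.  -274.6  155.4]
```

Call:
send_rows --plan '[{"travel":[5,9.6,11.9],"delta_rot":[0.2,1.11,-0.44],"fingers":-1},{"travel":[5,9.6,11.9],"delta_rot":[0.2,1.11,-0.44],"fingers":-1},{"travel":[5,9.6,11.9],"delta_rot":[0.2,1.11,-0.44],"fingers":-1},{"travel":[5,9.6,11.9],"delta_rot":[0.2,1.11,-0.44],"fingers":-1},{"travel":[5,9.6,11.9],"delta_rot":[0.2,1.11,-0.44],"fingers":-1},{"travel":[5,9.6,11.9],"delta_rot":[0.2,1.11,-0.44],"fingers":-1},{"travel":[5,9.6,11.9],"delta_rot":[0.2,1.11,-0.44],"fingers":-1},{"travel":[5,9.6,11.9],"delta_rot":[0.2,1.11,-0.44],"fingers":-1},{"travel":[5,9.6,11.9],"delta_rot":[0.2,1.11,-0.44],"fingers":-1},{"travel":[0,0,0],"delta_rot":[0,0,0],"fingers":-1},{"travel":[0,0,0],"delta_rot":[0,0,0],"fingers":-1}]'

```text
clock: 24.35
eef_pos: [502.2, -279.0, 221.5]
eef_rot: [3.139, -0.522, 0.13]
wrist_force: [0.1, 0.6, 0.5]
finger_gap: 94.0
```

```bash
python3 loc2.py | head -12;  python3 - <<'E'
from h import *
T=T_tool(); print(T[:3,3], manip.read_state()['eef_rot'],manip.read_state()['joints']);
print((np.linalg.inv(T)@[559,-272,122,1]))
c=look('top'); P=cloud(c); q=(np.linalg.inv(T)@np.c_[P.reshape(-1,3),np.ones(P[...,0].size)].T).T[:,:3]
q=q[(c['z_map'].ravel()>0)&(abs(q[:,1])<40)&(abs(q[:,0])<20)&(q[:,2]>70)&(q[:,2]<112)]
print('top view eye',len(q),np.percentile(q,[3,50,97],0))
E
```

```text
85 47 x [-2.7  0.2  3. ] y [-5.7 -0.1  3.9]
90 249 x [-3.3  0.9  4. ] y [-13.7  -0.1  12.6]
95 239 x [-3.3  1.2  4.1] y [-23.    4.6  22.6]
100 105 x [-5.1  3.2  5.4] y [-25.   17.7  24.5]
105 26 x [3.8 5.1 5.3] y [-24.8 -19.4  24.4]
110 22 x [3.6 5.  5.6] y [-24.4   0.1  24. ]
115 28 x [0.4 4.9 5.3] y [-24.  -19.1  24.2]
120 254 x [-21.2 -17.    5.1] y [-21.2  -2.1  22.3]
125 29 x [-21.    4.6   5.4] y [-24.4 -19.1  24.2]
130 36 x [-4.6  4.4  6.6] y [-23.3  18.8  23.5]
135 952 x [-6.8  4.5 12. ] y [-23.1  -0.3  22.6]
140 55 x [11.6 12.  12.3] y [-23.4  -0.4  22.7]
[ 502.2 -278.9  221.9] [ 3.1 -0.5  0.1] [-0.7  0.2  1.8  0.5  0.9  0.4]
[ -0.3   0.2 115.1   1. ]
top view eye 44 [[ -1.9 -26.6  89.5]
 [  2.7  -2.9  97.6]
 [  5.5  21.1 104.9]]
```

Well centred now: x within ±5 and y within ±24.7, with the eye's top 88 mm ahead. I'll advance 116 mm and grip.

Call:
send_rows --plan '[{"travel":[0,0,16],"delta_rot":[0,0,0],"fingers":-1},{"travel":[0,0,20],"delta_rot":[0,0,0],"fingers":-1},{"travel":[0,0,22],"delta_rot":[0,0,0],"fingers":-1},{"travel":[0,0,20],"delta_rot":[0,0,0],"fingers":-1},{"travel":[0,0,18],"delta_rot":[0,0,0],"fingers":-1},{"travel":[0,0,12],"delta_rot":[0,0,0],"fingers":-1},{"travel":[0,0,8],"delta_rot":[0,0,0],"fingers":-1},{"travel":[0,0,0],"delta_rot":[0,0,0],"fingers":-0.4},{"travel":[0,0,0],"delta_rot":[0,0,0],"fingers":1},{"travel":[0,0,0],"delta_rot":[0,0,0],"fingers":1},{"travel":[0,0,0],"delta_rot":[0,0,0],"fingers":1},{"travel":[0,0,0],"delta_rot":[0,0,0],"fingers":1},{"travel":[0,0,0],"delta_rot":[0,0,0],"fingers":1},{"travel":[0,0,0],"delta_rot":[0,0,0],"fingers":1}]' --grip_force 35

```text
clock: 26.2
eef_pos: [559.8, -271.7, 121.5]
eef_rot: [3.139, -0.523, 0.129]
wrist_force: [-1.9, 0.7, 2.4]
finger_gap: 49.5
```

```bash
python3 - <<'E'
from h import *
T=T_tool(); Y=11.3
T1=rows(T,T@np.array([[1,0,0,0],[0,1,0,0],[0,0,1,-132],[0,0,0,1.]]),7)
T2=rows(T1,pose([410,-190,290],12,7,1),6)
T3=rows(T2,pose([430,0,285],0,9,1),9)
T4=rows(T3,pose([471.5,167.5,242],0,Y,1),8)
E
```

```text
7 x travel [-0.0, 0.0, -18.9] rot [-0.0, 0.0, 0.0] -> end [ 494.3 -279.9  236.1] err 0.0 mid [ 522.4 -276.4  187. ]
6 x travel [-7.7, -16.6, -13.0] rot [-0.0, -2.99, 0.06] -> end [ 410.1 -190.1  290.2] err 0.02 mid [ 436.2 -220.3  269.6]
9 x travel [5.0, -20.6, 1.2] rot [0.02, -1.34, -0.22] -> end [430.2  -0.2 284.5] err 0.05 mid [422.2 -84.7 288.3]
8 x travel [8.7, -19.8, 5.3] rot [0.0, 0.01, -0.29] -> end [471.2 167.8 242.1] err 0.04 mid [456.6 104.6 258. ]
```

Call:
send_rows --plan '[{"travel":[0,0,-8],"delta_rot":[0,0,0],"fingers":1},{"travel":[0,0,-18],"delta_rot":[0,0,0],"fingers":1},{"travel":[0,0,-20],"delta_rot":[0,0,0],"fingers":1},{"travel":[0,0,-22],"delta_rot":[0,0,0],"fingers":1},{"travel":[0,0,-22],"delta_rot":[0,0,0],"fingers":1},{"travel":[0,0,-22],"delta_rot":[0,0,0],"fingers":1},{"travel":[0,0,-20],"delta_rot":[0,0,0],"fingers":1},{"travel":[-7.7,-16.6,-13],"delta_rot":[0,-3,0.06],"fingers":1},{"travel":[-7.7,-16.6,-13],"delta_rot":[0,-3,0.06],"fingers":1},{"travel":[-7.7,-16.6,-13],"delta_rot":[0,-3,0.06],"fingers":1},{"travel":[-7.7,-16.6,-13],"delta_rot":[0,-3,0.06],"fingers":1},{"travel":[-7.7,-16.6,-13],"delta_rot":[0,-3,0.06],"fingers":1},{"travel":[-7.7,-16.6,-13],"delta_rot":[0,-3,0.06],"fingers":1}]'

```text
clock: 27.82
eef_pos: [409.4, -189.6, 290.0]
eef_rot: [-3.141, -0.206, 0.121]
wrist_force: [0.1, 0.3, -1.9]
finger_gap: 49.8
```

Call:
send_rows --plan '[{"travel":[5,-20.6,1.2],"delta_rot":[0.02,-1.34,-0.22],"fingers":1},{"travel":[5,-20.6,1.2],"delta_rot":[0.02,-1.34,-0.22],"fingers":1},{"travel":[5,-20.6,1.2],"delta_rot":[0.02,-1.34,-0.22],"fingers":1},{"travel":[5,-20.6,1.2],"delta_rot":[0.02,-1.34,-0.22],"fingers":1},{"travel":[5,-20.6,1.2],"delta_rot":[0.02,-1.34,-0.22],"fingers":1},{"travel":[5,-20.6,1.2],"delta_rot":[0.02,-1.34,-0.22],"fingers":1},{"travel":[5,-20.6,1.2],"delta_rot":[0.02,-1.34,-0.22],"fingers":1},{"travel":[5,-20.6,1.2],"delta_rot":[0.02,-1.34,-0.22],"fingers":1},{"travel":[5,-20.6,1.2],"delta_rot":[0.02,-1.34,-0.22],"fingers":1},{"travel":[0,0,0],"delta_rot":[0,0,0],"fingers":1}]'

```text
clock: 29.08
eef_pos: [430.2, 0.5, 283.9]
eef_rot: [3.142, 0.003, 0.158]
wrist_force: [0.8, -1.1, -2.0]
finger_gap: 49.6
```

```bash
python3 - <<'E'
from h import *
T=T_tool(); Y=11.3; print(T[:3,3],manip.read_state()['eef_rot'],manip.read_state()['joints'],manip.read_state()['finger_gap'])
T4=rows(T,pose([471.5,167.5,242],0,Y,1),9)
E
```

```text
[430.2   0.5 283.9] [3.1 0.  0.2] [-0.1 -0.   1.7 -0.   1.4  1.3] 49.60590209863708
9 x travel [7.8, -17.5, 4.6] rot [-0.0, 0.02, -0.25] -> end [471.7 167.9 242.4] err 0.02 mid [454.   93.3 260.8]
```

Call:
send_rows --plan '[{"travel":[7.8,-17.5,4.6],"delta_rot":[0,0,-0.25],"fingers":1},{"travel":[7.8,-17.5,4.6],"delta_rot":[0,0,-0.25],"fingers":1},{"travel":[7.8,-17.5,4.6],"delta_rot":[0,0,-0.25],"fingers":1},{"travel":[7.8,-17.5,4.6],"delta_rot":[0,0,-0.25],"fingers":1},{"travel":[7.8,-17.5,4.6],"delta_rot":[0,0,-0.25],"fingers":1},{"travel":[7.8,-17.5,4.6],"delta_rot":[0,0,-0.25],"fingers":1},{"travel":[7.8,-17.5,4.6],"delta_rot":[0,0,-0.25],"fingers":1},{"travel":[7.8,-17.5,4.6],"delta_rot":[0,0,-0.25],"fingers":1},{"travel":[7.8,-17.5,4.6],"delta_rot":[0,0,-0.25],"fingers":1},{"travel":[0,0,0],"delta_rot":[0,0,0],"fingers":1},{"travel":[0,0,0],"delta_rot":[0,0,0],"fingers":1}]'

```text
clock: 30.45
eef_pos: [472.1, 166.9, 242.6]
eef_rot: [3.141, 0.002, 0.196]
wrist_force: [-0.3, -0.1, -1.8]
finger_gap: 49.8
```

```bash
python3 - <<'E'
from h import *
T=T_tool(); print(T[:3,3],manip.read_state()['eef_rot'])
for n in ['side','wrist']:
    c=look(n)
    for t in ['block_small_eye','block_small_grip','block_medium_eye','block_large_eye','hook_tip']:
        for d in tip_of(t,n)[:3]:
            P=w(c,d['at'])
            if np.linalg.norm(P[:2]-[550,180])<130: print(n,t,round(d['confidence'],2),P,'tool',(np.linalg.inv(T)@np.append(P,1))[:3])
    if n=='wrist': cv2.imwrite('pics/h3.png',c['color'][:,:,::-1])
E
```

```text
[472.1 166.9 242.6] [3.1 0.  0.2]
side block_small_eye 0.58 [470.7 166.4 259.5] tool [ -1.5   0.3 -16.9]
side block_small_grip 0.68 [469.1 168.8 236.4] tool [-2.6 -2.4  6.3]
side block_small_grip 0.58 [576.2 188.2 232.9] tool [106.2  -0.6   9.5]
side block_medium_eye 0.75 [577.3 188.5 234.5] tool [107.4  -0.6   7.9]
side block_large_eye 0.67 [611.  199.4 236.5] tool [142.6  -4.7   5.9]
side hook_tip 0.98 [511.3 179.2 241.5] tool [40.8 -4.3  1.1]
wrist block_small_eye 0.59 [469.4 159.2 258.1] tool [ -4.2   7.1 -15.4]
wrist block_small_grip 0.8 [472.  165.  235.6] tool [-0.5  1.9  7. ]
wrist block_medium_eye 0.92 [578.6 185.4 238.7] tool [108.    2.7   3.7]
wrist block_large_eye 0.27 [469.7 163.5 260.2] tool [ -3.1   2.9 -17.5]
wrist block_large_eye 0.15 [512.8 173.3 246.4] tool [41.2  1.7 -3.9]
wrist hook_tip 0.87 [517.5 174.2 246.4] tool [45.9  1.7 -3.8]
```

View pics/h3.png

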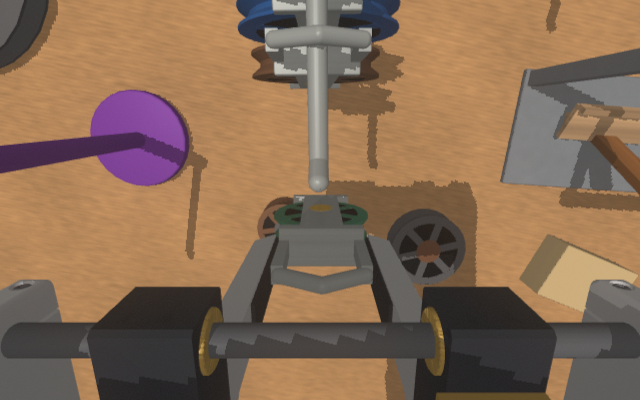

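The wrist view shows the prong tip at (318,183) lined up with the held green block's eye at (320,270). The brown and blue blocks hang further along the prong at (318,45). I'll slide it on 75 mm and lower it.

Call:
send_rows --plan '[{"travel":[6,0,0],"delta_rot":[0,0,0],"fingers":1},{"travel":[12,0,0],"delta_rot":[0,0,0],"fingers":1},{"travel":[14,0,0],"delta_rot":[0,0,0],"fingers":1},{"travel":[14,0,0],"delta_rot":[0,0,0],"fingers":1},{"travel":[14,0,0],"delta_rot":[0,0,0],"fingers":1},{"travel":[10,0,0],"delta_rot":[0,0,0],"fingers":1},{"travel":[5,0,0],"delta_rot":[0,0,0],"fingers":1},{"travel":[0,0,0],"delta_rot":[0,0,0],"fingers":1},{"travel":[0,0,7],"delta_rot":[0,0,0],"fingers":1},{"travel":[0,0,7],"delta_rot":[0,0,0],"fingers":1},{"travel":[0,0,5],"delta_rot":[0,0,0],"fingers":1},{"travel":[0,0,2.5],"delta_rot":[0,0,0],"fingers":1},{"travel":[0,0,1],"delta_rot":[0,0,0],"fingers":1},{"travel":[0,0,0],"delta_rot":[0,0,0],"fingers":1},{"travel":[0,0,0],"delta_rot":[0,0,0],"fingers":1}]'

```text
clock: 32.92
eef_pos: [545.7, 181.7, 220.1]
eef_rot: [-3.142, 0.002, 0.196]
wrist_force: [-0.5, -0.4, -2.3]
finger_gap: 50.0
```

Still carrying its weight (−2.3 N), so I'll lower it a little more until it's supported.

Call:
send_rows --plan '[{"travel":[0,0,1],"delta_rot":[0,0,0],"fingers":1},{"travel":[0,0,0.7],"delta_rot":[0,0,0],"fingers":1},{"travel":[0,0,0],"delta_rot":[0,0,0],"fingers":1}]'

```text
clock: 33.3
eef_pos: [546.0, 181.8, 219.6]
eef_rot: [-3.141, -0.0, 0.196]
wrist_force: [-3.4, 0.6, 8.8]
finger_gap: 50.0
```

Call:
send_rows --plan '[{"travel":[0,0,-0.6],"delta_rot":[0,0,0],"fingers":0},{"travel":[0,0,0],"delta_rot":[0,0,0],"fingers":-0.2},{"travel":[0,0,0],"delta_rot":[0,0,0],"fingers":-0.4},{"travel":[0,0,0],"delta_rot":[0,0,0],"fingers":-0.7},{"travel":[0,0,0],"delta_rot":[0,0,0],"fingers":-1},{"travel":[0,0,0],"delta_rot":[0,0,0],"fingers":-1},{"travel":[0,0,-8],"delta_rot":[0,0,0],"fingers":-1},{"travel":[0,0,-16],"delta_rot":[0,0,0],"fingers":-1},{"travel":[0,0,-20],"delta_rot":[0,0,0],"fingers":-1},{"travel":[0,0,-20],"delta_rot":[0,0,0],"fingers":-1},{"travel":[0,0,-20],"delta_rot":[0,0,0],"fingers":-1},{"travel":[-20,0,-5],"delta_rot":[0,0,0],"fingers":-1},{"travel":[-25,0,0],"delta_rot":[0,0,0],"fingers":-1},{"travel":[-25,0,0],"delta_rot":[0,0,0],"fingers":-1},{"travel":[-20,0,0],"delta_rot":[0,0,0],"fingers":-1},{"travel":[0,0,0],"delta_rot":[0,0,0],"fingers":-1},{"travel":[0,0,0],"delta_rot":[0,0,0],"fingers":-1},{"travel":[0,0,0],"delta_rot":[0,0,0],"fingers":-1}]'

```text
clock: 35.55
eef_pos: [458.1, 164.3, 308.0]
eef_rot: [3.142, 0.002, 0.196]
wrist_force: [-0.6, -0.7, 0.2]
finger_gap: 94.0
```

```bash
cat > fin.py <<'E'
from h import *
for n in ['side','wrist','top']:
    c=look(n)
    for t in ['block_small_eye','block_small','block_medium_eye','block_medium','block_large_eye','block_large','loose_pulley','loose_roller','carton']:
        for d in tip_of(t,n)[:2]:
            P=w(c,d['at'])
            if d['confidence']>.5: print(n,t,round(d['confidence'],2),P)
    if n=='wrist': im=c['color']
    if n=='side': sd=cv2.resize(c['color'][100:260,200:413],(640,480),interpolation=2)
cv2.imwrite('pics/fin.png',cv2.hconcat([cv2.resize(sd,(400,300)),cv2.resize(im,(400,300))])[:,:,::-1])
E
python3 fin.py
```

```text
side block_small_eye 0.78 [542.2 184.4 234.6]
side block_small_eye 0.56 [541.  188.  113.8]
side block_small 0.63 [541.6 188.5 112.3]
side block_medium_eye 0.94 [ 851.5 -273.3   13.2]
side block_medium_eye 0.66 [580.  189.7 238.5]
side block_medium 0.77 [575.5 191.4  88.9]
side block_large_eye 0.72 [575.8 189.9  88.6]
side block_large_eye 0.56 [610.5 202.3 238.1]
side block_large 0.79 [609.1 200.9  57.4]
side loose_pulley 0.86 [411.4  23.5  -3.7]
side loose_roller 0.69 [411.4 202.9   2.7]
side carton 0.89 [ 414.2 -169.6   -1.8]
wrist block_small_eye 0.91 [543.8 179.2 237.1]
wrist block_small 0.69 [544.2 189.  115.9]
wrist block_small 0.65 [413.7  21.3   5.3]
wrist block_medium_eye 0.82 [575.7 186.5 239. ]
wrist block_medium_eye 0.68 [546.9 191.4 113.6]
wrist block_medium 0.75 [578.6 194.1  87.3]
wrist block_large 0.68 [610.8 198.6  59.5]
wrist block_large 0.53 [577.9 184.9 232.6]
wrist loose_pulley 0.73 [412.7  21.2   3.3]
wrist loose_roller 0.94 [412.5 204.1   2.2]
wrist carton 0.64 [ 410.4 -176.3   -2.2]
top block_small_eye 0.65 [544.8 180.9 238.4]
top block_medium_eye 0.62 [ 854.6 -276.1   12.3]
top block_medium_eye 0.52 [582.9 190.  241. ]
top block_medium 0.76 [ 357.6 -436.3   11.7]
top block_medium 0.66 [ 818.4 -128.7    7.6]
top block_large_eye 0.75 [618.2 196.6 237.8]
top block_large 0.85 [619.4 198.3  58.3]
top block_large 0.56 [585.1 189.8 240.2]
top loose_pulley 0.69 [423.2  26.6  -5.6]
top loose_pulley 0.61 [581.4 193.8  88.6]
top carton 0.92 [ 415.1 -170.8   -2.6]
```

View pics/fin.png

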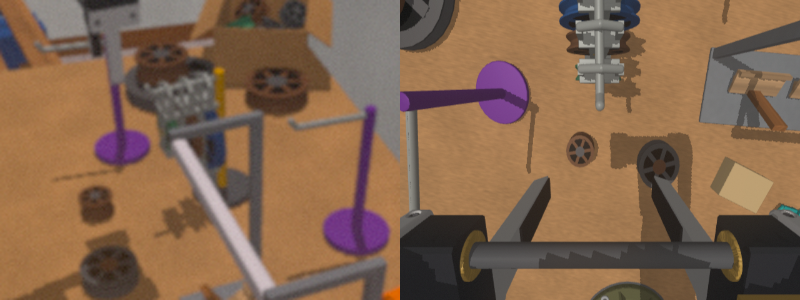

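Both views show the three eyes on the yellow hook, blue, brown, then green towards the tip (right half, x≈600, y 25 to 70). The gripper is clear and the loose items haven't moved. I'll give the blocks a moment to settle, then hand in.

Call:
send_rows --plan '[{"travel":[-20,0,-5],"delta_rot":[0,0,0],"fingers":-1},{"travel":[0,0,0],"delta_rot":[0,0,0],"fingers":-1},{"travel":[0,0,0],"delta_rot":[0,0,0],"fingers":-1},{"travel":[0,0,0],"delta_rot":[0,0,0],"fingers":-1},{"travel":[0,0,0],"delta_rot":[0,0,0],"fingers":-1},{"travel":[0,0,0],"delta_rot":[0,0,0],"fingers":-1},{"travel":[0,0,0],"delta_rot":[0,0,0],"fingers":-1},{"travel":[0,0,0],"delta_rot":[0,0,0],"fingers":-1},{"travel":[0,0,0],"delta_rot":[0,0,0],"fingers":-1},{"travel":[0,0,0],"delta_rot":[0,0,0],"fingers":-1},{"travel":[0,0,0],"delta_rot":[0,0,0],"fingers":-1},{"travel":[0,0,0],"delta_rot":[0,0,0],"fingers":-1},{"travel":[0,0,0],"delta_rot":[0,0,0],"fingers":-1},{"travel":[0,0,0],"delta_rot":[0,0,0],"fingers":-1},{"travel":[0,0,0],"delta_rot":[0,0,0],"fingers":-1},{"travel":[0,0,0],"delta_rot":[0,0,0],"fingers":-1}]'

```text
clock: 39.05
eef_pos: [437.9, 160.3, 313.1]
eef_rot: [3.142, 0.002, 0.196]
wrist_force: [1.5, -0.2, -0.7]
finger_gap: 94.3
```

```bash
python3 - <<'E'
from h import *
a=look('wrist'); b=look('wrist'); b=look('wrist'); d=np.abs(a['color'].astype(int)-b['color']).max(2); print('changed px',(d[:160]>40).sum())
print(manip.read_state()['clock'], manip.sign_off())
E
```

```text
changed px 0
the job is handed in; nothing more can be done
39.2 None
```

I hung the medium block and then the small one on the yellow hook, letting go of each. The prong now holds large, medium, small from post to tip, and I handed in at 39.2 s of the 67 s allowed.

**Last checks:**
- **Blocks:** the eyes measured about 236–239 mm up, on top of the prong, and about 33 mm apart along it.
- **Stillness:** wrist pictures taken just before hand-in showed no changed pixels. The gripper was open and about 100 mm clear.
- **Bystanders:** the two loose pulleys and the carton measured where they started, to within about 10 mm of camera noise.

**What went wrong:** on the first approach to the small block, joint 6 ran to its limit. It read −2.554 against the listed −2.55, so it may count as passing the range. I backed off, turned the tool half a turn and gripped it normally.

The networks also gave some wrong detections, such as decoys reported as the medium block. I discarded these by their position and against the pictures.

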